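# Make up the pH calibration caddy

## Robot

A 6-joint arm with a two-finger parallel gripper is mounted at the origin on a cart in front of the work surface, level with it; the furniture and walls round the work are solid. World frame = base frame: x ahead of the robot, y to its left, z up, the work surface at z = 0. Lengths are in m, angles in degrees, forces in N, time in s.
With the tool pointing down it reaches from about 0.25 to 0.8 m from the base axis. Payload 8.5 kg.
Tool frame: the origin (TCP) lies on the centre line of the jaws, within the pads' length; the fingertips stand 25 mm ahead of it and the grasp point (between the pads) lies 6 mm ahead of it; z points along the fingers, y is the direction in which the jaws open and shut (so a half turn about z gives the same grasp; the last joint's range is limited). The gripper opens to 85 mm and grips with 20 to 120 N. Pads are 22 mm wide; open, the fingers measure 114 mm over their backs; the gripper's body (76 mm by 85 mm) begins 54 mm behind the grasp point. The pads swing forward as they close: fully open they stand 13 mm farther back than shut.
Start: joints at [-75.974, 13.648, -0.773, 75.585, 0, 90], TCP at [0.127, -0.509, 0.256] pointing down, gripper open.
Joint ranges: [-152.45, 152.45], [-59.26, 108.67], [-65.41, 83.53], [-104.44, 129.93], [-82.83, 76.93], [-180, 180]. Speed limits (degrees/s): [127.2, 127.2, 159.86, 180, 180, 180].

## Interface

Orientations are given as [roll, pitch, yaw] about the fixed x, y, z axes, in that order (R = Rz(yaw) Ry(pitch) Rx(roll)).
In Python, from plant import r gives the robot as it stands. The module is installed in compiled form; this text tells all that it offers.
- The arm moves only by the tool servo_tool, never from a script. Its argument "commands" is one flat list of numbers, 7 for each row, row after row: the shift along the world's x, y, z in mm, then the turn, a rotation vector about the world's x, y, z in degrees, then the finger opening in mm, from 0 to 85.4. In form: [dx, dy, dz, rx, ry, rz, fingers, dx, dy, dz, rx, ry, rz, fingers, ...]. A call has exactly 5 rows; each row shifts and turns the commanded pose from where the row before left it; what a row does not reach is not made up. A row lasts 1/12 s, in which the tool goes at most 41.7 mm and 7.16 degrees, less where a joint would pass 70% of its speed; a pose out of reach is approached as far as the arm can. A call is refused whole if a number of a shift passes 41.7 or a number of a turn 7.16, either way. A call with a gripper value outside its range is refused whole. The fingers move at their own pace and stop on an object; "force" is the grip in N (left out, the last holds). Time passes only in rows, so rows that do not move let the fingers close, or fill a call up. It gives the time, the measured TCP pose, the force and the opening at its end, in the units of the state.
- r.get_state(): the state, without advancing time (a new reading comes with each control period).
- r.snapshot(name): name is "scene" or "top"; returns a dict with "img" (384x512x3 uint8, blue, green, red), "camera_matrix" (3x3 intrinsics, pixels), "R" (3x3) and "t" (3): a world point X has camera coordinates R X + t. Camera axes: x right, y down, z forward; pixel columns grow to the right and rows downward; lengths in m; the calibration is good to about 2 mm. A picture is of the moment at which its call begins. There is no depth.
- r.hand_in(): hands the job in, once; it reports no verdict.
The state is a dict: "clock": time; "q": joint angles; "qvel": joint speeds; "effort": joint torques, N m; "tool_pos": TCP position; "ee_rot": TCP orientation; "force": force on the tool from outside, world axes, zero at the start; "torque": the same for the moment, N m; "gripper_width": finger opening in m.
Only numpy, scipy, OpenCV 4.12 (cv2) and the standard library are available. Lean on these libraries where they do the work, as an engineer would, in place of code of your own. Each camera call takes 0.05 s, during which the arm holds its last target. There are 200 camera calls.

## Task

Make up the pH calibration caddy for its round: stand the red-capped bottle in the cup with the red collar, the blue-capped one in the cup with the blue collar and the small brown bottle in the narrow cup with the brown collar, and lay the square bench timer face up in the low pocket between the corner lips. Keep the bottles upright and set everything down gently, without dropping it, fully home on the floor of its holder. The orange-capped jar and the roll of tape are not part of the kit: leave them where they are.

Things in the scene. Friction and masses are not known exactly. Their poses are not given: they have to be found in the camera images.
- red_buffer: Clear reagent bottle with a RED screw cap, standing; belongs in the caddy (the taller red-capped bottle with a bent jet is a wash bottle). 62 mm in diameter, 118 mm high; the shoulders slope in from about 85 mm up; the cap is 42 mm wide and reaches from 98 to 118 mm up (grip it there from above). About 0.22 kg. Origin: centre of the underside, z up.
- blue_buffer: Clear reagent bottle with a BLUE screw cap, standing; belongs in the caddy. Same size as the red-capped one: 62 mm in diameter, 118 mm high, cap 42 mm wide from 98 to 118 mm up. About 0.25 kg. Origin: centre of the underside, z up.
- brown_dropper: Small brown glass bottle with a black screw cap, standing; belongs in the caddy. 44 mm in diameter, 85 mm high; the cap is 35 mm wide and reaches from 71 to 85 mm up (grip it there). About 0.09 kg. Origin: centre of the underside, z up.
- bench_timer: Cream-white square timer with a display, one red and two grey buttons, lying face up; belongs in the caddy. 62 x 62 mm, solid body 19 mm high (22 with the buttons). About 0.07 kg. Origin: centre of the underside, z up through the face, x and y parallel to its sides.
- cup_red: Place of the red-capped bottle: grey round cup with a RED collar, on an 88 mm square grey foot, fixed in the tray. 46 mm high, 74 mm wide inside, the collar flares to 83 mm. Origin: centre of the underside, z up; its floor is 6 mm above the origin. The caddy is a white tray 204 mm square, rim 24 mm high; its four holders stand 2 by 2, 92 mm apart, in any order, with the tray's yaw.
- cup_blue: Place of the blue-capped bottle: grey round cup with a BLUE collar, on an 88 mm square grey foot, fixed in the tray. 46 mm high, 74 mm wide inside, the collar flares to 83 mm. Origin: centre of the underside, z up; its floor is 6 mm above the origin.
- cup_brown: Place of the small brown bottle: grey round cup with a dark BROWN collar, on an 88 mm square grey foot, fixed in the tray. 46 mm high, 56 mm wide inside, the collar flares to 65 mm. Origin: centre of the underside, z up; its floor is 6 mm above the origin. Narrowest of the three cups.
- timer_pocket: Place of the timer: low pocket with a dark pad and four white L-shaped corner lips on an 88 mm square grey foot, fixed in the tray next to the cups. 75 mm square inside; lips 14 mm above the pad, each side open for 47 mm in its middle (for fingers). Origin: centre of the underside, z up, x and y parallel to its sides; the pad is 6 mm above it. The timer may lie in it at any quarter turn.
- salt_jar: Look-alike that does NOT belong in the caddy: clear jar with an ORANGE screw cap nearly as wide as the jar. 68 mm in diameter, 105 mm high. Stays where it is, among the bottles. Origin: centre of the underside, z up.
- label_tape: Look-alike of the timer that does NOT belong in the caddy: cream-white round roll of label tape, lying flat behind the caddy. 66 mm across, 18 mm high, a hole in its middle. Stays where it is. Origin: centre of the underside, z up.
Things that resemble listed ones, but are neither listed nor needed, are in the scene too. What is shaped like the blue_buffer but green is not meant.

How it is judged:
By the outcome, as a careful person would: the job done as asked, in the order asked, and still so for the second after the job is handed in, with the robot touching nothing.
It also fails if it takes over 99 s, if anything falls off the work surface, if the arm or the gripper's body presses on something with over 40 N, if the wrist force passes 120 N, or if a joint passes its speed limit or range.

## Working session

There is one attempt and no reset: what is moved stays moved. The work goes in short steps, Python scripts to look and compute and a tool call to move; the robot and the scene stay as the last step left them, time stands still between calls to the robot, and variables do not carry over. Pictures are saved under pics/ and viewed, about 12 in all and at most 16, crops included, and the job is handed in when it is done.

Besides the shell and the picture viewer there is one more tool, called after "Request:" in YAML: its name, and indented under it one key for each argument. servo_tool: Moves the arm, as the interface text tells. Its arguments: {"type":"object","properties":{"commands":{"type":"array","items":{"type":"number"}},"force":{"type":"number"}},"required":["commands"]}

```bash
mkdir -p pics
cat > h.py <<'E'
import numpy as np, cv2
from plant import r
def snap(c,name=None):
    s=r.snapshot(c)
    if name: cv2.imwrite(f'pics/{name}.png',s['img'])
    return s
def ray(s,uv,z):
    K,R,t=[np.array(s[k]) for k in('camera_matrix','R','t')]
    d=R.T@np.linalg.solve(K,[uv[0],uv[1],1]); c=-R.T@t
    return c+d*(z-c[2])/d[2]
def proj(s,X):
    p=s['camera_matrix']@(s['R']@np.array(X)+s['t']); return p[:2]/p[2]
E
python3 - <<'E'
from h import *
for c in('top','scene'):
    s=snap(c,c+'0'); print(c,-s['R'].T@s['t'],s['camera_matrix'][0,0]); print(np.round(s['R'],3))
    cv2.imwrite(f'pics/{c}0b.png',cv2.resize(s['img'],(800,600),interpolation=cv2.INTER_CUBIC))
print(r.get_state())
E
```

```text
top [ 0.28801584 -0.1870612   1.54595637] 493.0670907790579
[[ 0.016 -1.     0.023]
 [-0.984 -0.02  -0.177]
 [ 0.177 -0.02  -0.984]]
scene [-0.22215976 -0.86025326  0.66087159] 427.37769380371793
[[ 0.621 -0.784 -0.021]
 [-0.426 -0.315 -0.848]
 [ 0.658  0.536 -0.529]]
{'clock': 0.1, 'q': array([-7.59722644e+01,  1.36783816e+01, -8.10400755e-01,  7.55836093e+01,
        1.64996493e-03,  9.00026366e+01]), 'qvel': array([ 0.08310067, -0.02286245,  0.11630276, -0.05666232, -0.02321188,
        0.06216548]), 'effort': array([-7.49051233e-04, -5.39723110e+01,  3.46997166e+01,  1.33890295e-02,
        4.29427715e-06, -2.91221579e-05]), 'tool_pos': array([ 0.12718562, -0.50903024,  0.25574562]), 'ee_rot': array([-1.79927608e+02, -1.64663232e-03,  1.40250969e+01]), 'force': array([0.07120285, 0.31997338, 0.33601113]), 'torque': array([ 0.03520218, -0.03611756,  0.01022768]), 'gripper_width': 0.08528510739299693}
```

View pics/top0b.png

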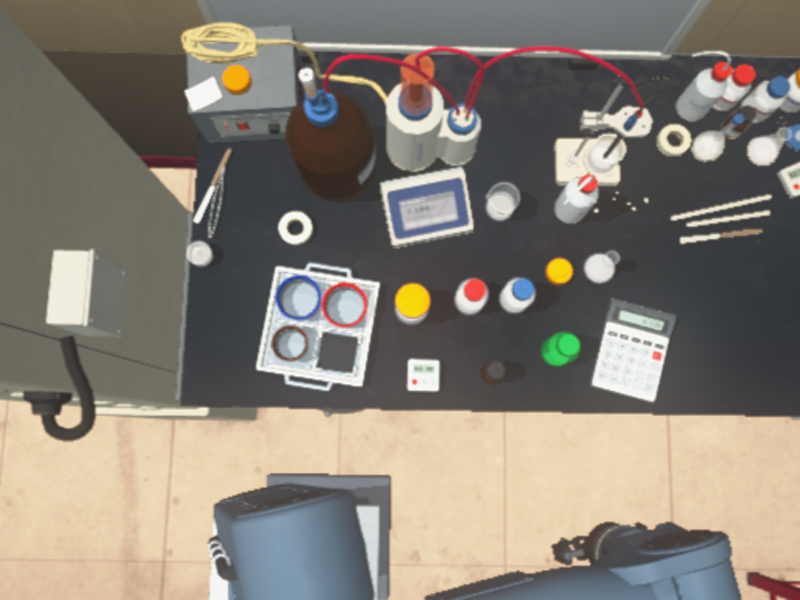

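View pics/scene0b.png

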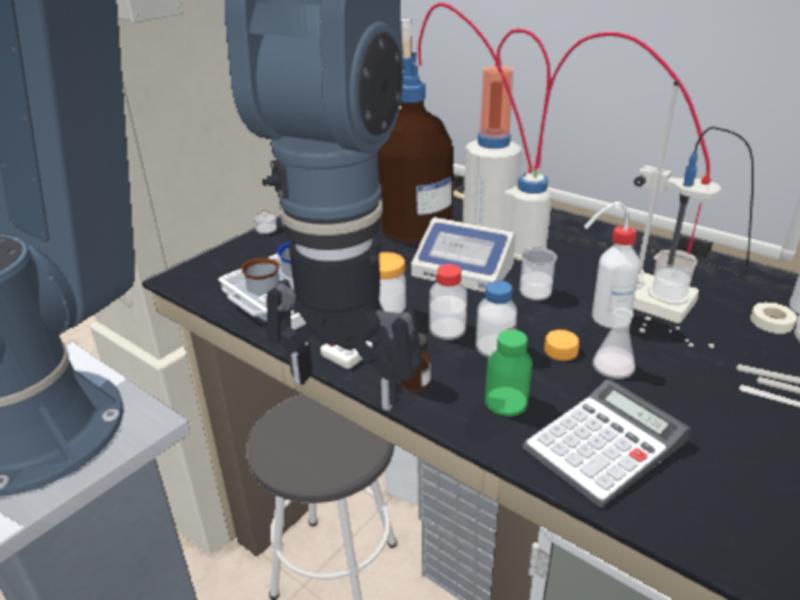

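The top view (800x600 scale) shows the caddy at (320,325): blue cup (299,297), red (345,303), brown (291,343), pocket (338,352). The caps are red (474,290), blue (521,289) and black (495,371). The timer is at (423,375), the jar at (412,300) and the tape at (295,228).

```bash
cat > m.py <<'E'
from h import *
s=snap('top'); im=s['img']; hsv=cv2.cvtColor(im,cv2.COLOR_BGR2HSV); H,S,V=cv2.split(hsv)
f=1.5625
def blob(mask,c,rad):
    m=np.zeros(mask.shape,np.uint8); cv2.circle(m,(int(c[0]/f),int(c[1]/f)),int(rad/f),255,-1)
    m=(mask&(m>0)).astype(np.uint8)
    n,l,st,ce=cv2.connectedComponentsWithStats(m); k=1+np.argmax(st[1:,4])
    return (l==k).astype(np.uint8)
def circ(m):
    c=np.vstack(cv2.findContours(m,cv2.RETR_EXTERNAL,cv2.CHAIN_APPROX_NONE)[0]); return cv2.fitEllipse(c)
red=((H<8)|(H>172))&(S>130)&(V>80); blue=(H>100)&(H<130)&(S>110)&(V>60)
def show(n,m,z):
    e=circ(m); p=ray(s,e[0],z); print(n,np.round(np.array(e[0]),1),np.round(e[1],1),'xyz mm',np.round(p*1000,1))
    return p
if __name__=='__main__':
    show('redcap',blob(red,(474,290),18),.118); show('bluecap',blob(blue,(521,289),18),.118)
    show('cupred',blob(red,(345,303),32),.049); show('cupblue',blob(blue,(299,297),32),.049)
    brn=(V<110)&(S>60)&((H<20)|(H>170)); show('cupbrown',blob(brn,(291,343),26),.049)
    def rect(n,m,z):
        q=cv2.minAreaRect(np.vstack(cv2.findContours(m,cv2.RETR_EXTERNAL,cv2.CHAIN_APPROX_NONE)[0])); b=cv2.boxPoints(q)
        P=np.array([ray(s,x,z) for x in b])*1000; d=P[1]-P[0]
        print(n,q,'ctr',P.mean(0).round(1),'yaw',np.degrees(np.arctan2(d[1],d[0]))%90,np.linalg.norm(d),np.linalg.norm(P[2]-P[1]))
    rect('timer',blob((V>140),(423,375),26),.019)
    rect('pad',blob((V<90),(338,352),24),.009)
    crop=im[145:270,150:370]; cv2.imwrite('pics/crop.png',cv2.resize(crop,None,fx=3.6,fy=3.6,interpolation=cv2.INTER_CUBIC))
    for u in [(495,371),(497,368)]: print('browncap?',ray(s,np.array(u)/f,.085)*1000)
E
python3 m.py
```

```text
redcap [303.6 184.9] [12.2 13.2] xyz mm [ 560.4 -335.5  118. ]
bluecap [334.6 184.4] [11.6 13.1] xyz mm [ 563.9 -427.6  118. ]
cupred [220.1 194.6] [27.4 28. ] xyz mm [538.1 -85.6  49. ]
cupblue [190.6 189.8] [27.4 27.8] xyz mm [551.1   5.4  49. ]
cupbrown [183.4 219. ] [16.8 19.7] xyz mm [460.7  23.3  49. ]
timer ((270.4911804199219, 239.6327667236328), (20.22177505493164, 20.354814529418945), 3.814074993133545) ctr [ 405.2 -243.6   19. ] yaw 87.15104279137628 62.791916304299775 62.768753853496705
pad ((215.2547149658203, 216.14151000976562), (10.027320861816406, 22.11505126953125), 74.05460357666016) ctr [476.2 -70.1   9. ] yaw 17.25688100774012 68.98126904475296 31.73086753502972
browncap? [ 409.00223551 -378.51602739   85.        ]
browncap? [ 414.76367463 -382.34500281   85.        ]
```

View pics/crop.png

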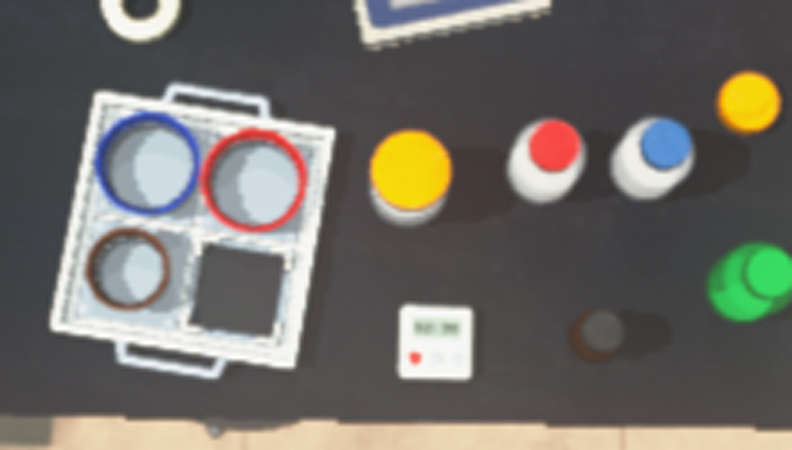

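Request:
servo_tool:
  commands: [29,11.6,0,0,0,-1.47,70,29,11.6,0,0,0,-1.47,70,29,11.6,0,0,0,-1.47,70,29,11.6,0,0,0,-1.47,70,29,11.6,0,0,0,-1.47,70]
  force: 40

```text
clock: 0.57
tool_pos: [0.2733, -0.4505, 0.2561]
ee_rot: [-180.0, 0.0, 6.6]
force: [0.4, -0.3, -0.5]
gripper_width: 0.0699
```

Request:
servo_tool:
  commands: [29,11.6,0,0,0,-1.47,70,29,11.6,0,0,0,-1.47,70,29,11.6,0,0,0,-1.47,70,29,11.6,0,0,0,-1.47,70,29,11.6,0,0,0,-1.47,70]

```text
clock: 0.98
tool_pos: [0.4185, -0.3924, 0.2561]
ee_rot: [-180.0, 0.0, -0.7]
force: [-0.8, -0.7, 0.9]
gripper_width: 0.07
```

Request:
servo_tool:
  commands: [29,11.6,-10,0,0,-1.47,65,29,11.6,-10,0,0,-1.47,65,29,11.6,-10,0,0,-1.47,65,29,11.6,-10,0,0,-1.47,65,29,11.6,-10,0,0,-1.47,65]

```text
clock: 1.4
tool_pos: [0.5635, -0.3344, 0.2054]
ee_rot: [-180.0, 0.0, -8.1]
force: [-1.8, -1.1, -0.0]
gripper_width: 0.0651
```

Run:
```python
from h import *
s=snap('scene','s1'); im=s['img'].copy()
T=np.array([.5625,-.3344,0]);
y=np.array([np.sin(np.radians(-8.1)),-np.cos(np.radians(-8.1)),0])
for X,c in [((.562,-.335,.118),(0,255,0)),((.562,-.335,.098),(0,255,0)),((.566,-.4275,.118),(0,255,255)),((.411,-.380,.085),(255,255,0)),((.405,-.2436,.019),(255,0,255))]:
    u=proj(s,X); print(u); cv2.circle(im,tuple(int(round(v)) for v in u),1,c,-1)
for z in (.18,.175,.19): 
  for k in(1,-1):
    u=proj(s,T+k*.0325*y+[0,0,z]); cv2.circle(im,tuple(int(round(v)) for v in u),1,(0,0,255) if z==.18 else(255,0,0),-1)
cv2.imwrite('pics/s1c.png',cv2.resize(im[100:290,170:400],None,fx=3.4,fy=3.1,interpolation=cv2.INTER_CUBIC))
```

```text
[288.33644982 172.71635206]
[288.16907895 179.4839846 ]
[320.7531948  183.31987488]
[266.78651244 217.55126078]
[222.4575585  220.86462934]
```

View pics/s1c.png

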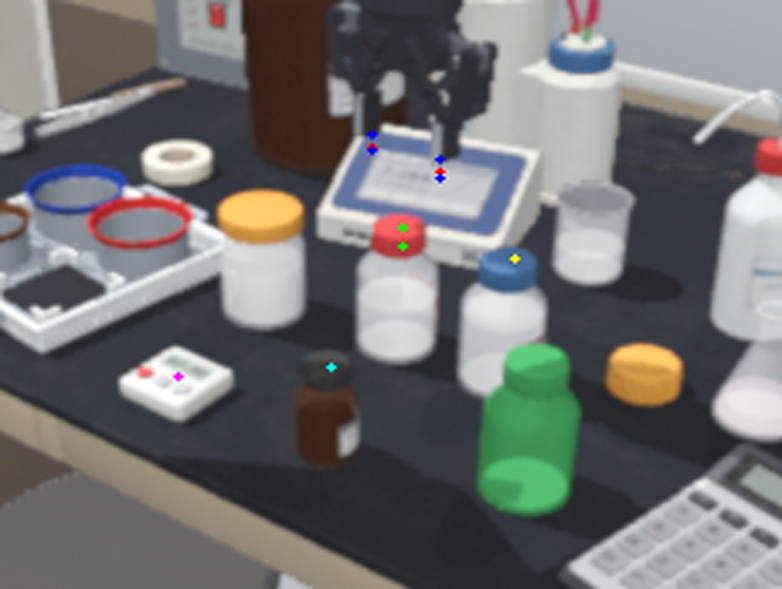

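The scene crop shows the predicted cap centres about 2 px in front of the true ones: red (398,221) against (403,228), and brown (328,357) against (331,367). The timer matches at (177,375). The finger tips sit at about TCP-15 mm with a 65 mm opening. I'll refine the caps from both views.

```bash
cat > m2.py <<'E'
from h import *
from scipy.optimize import least_squares
A=dict(top=snap('top'),scene=snap('scene'))
def cen(s,uv,rad,lo,hi,smin=110,vmin=50):
    h=cv2.cvtColor(s['img'],cv2.COLOR_BGR2HSV); H=h[...,0].astype(int)
    k=((H-lo)%180<=(hi-lo)%180)&(h[...,1]>smin)&(h[...,2]>vmin)
    m=np.zeros(k.shape,np.uint8); cv2.circle(m,tuple(int(v) for v in uv),rad,1,-1)
    n,l,st,ce=cv2.connectedComponentsWithStats((k&(m>0)).astype(np.uint8)); i=1+np.argmax(st[1:,4])
    return ce[i]+0.0,st[i]
def tri(ob):
    return least_squares(lambda X:np.concatenate([proj(A[c],X)-u for c,u in ob]),[.5,-.3,.1]).x
for n,t,sc,lo,hi in [('red',(303,185),(287,172),172,8),('blue',(334,184),(320,182),100,130),('jar',(264,193),(247,170),12,25),('green',(361,222),(328,213),45,80)]:
    a,sa=cen(A['top'],t,12 if n!='jar' else 14,lo,hi); b,sb=cen(A['scene'],sc,12 if n!='jar' else 16,lo,hi)
    print(n,a.round(1),sa,b.round(1),sb,'tri',(tri([('top',a),('scene',b)])*1000).round(1),'z108 top',(ray(A['top'],a,.108)*1000).round(1),'sc',(ray(A['scene'],b,.108)*1000).round(1))
E
python3 m2.py
python3 - <<'E'
from h import *
s=snap('scene'); print('brown', ray(s,(328/3.4+170-.35,357/3.1+100-.35),.085)*1000)
t=snap('top'); g=t['img'][218:256,298:336]; cv2.imwrite('pics/b.png',cv2.resize(cv2.convertScaleAbs(g,alpha=2),None,fx=12,fy=12,interpolation=cv2.INTER_CUBIC))
E
```

```text
brown [ 418.68213586 -372.29321339   85.        ]Traceback (most recent call last):
  File "m2.py", line 13, in <module>
    a,sa=cen(A['top'],t,12 if n!='jar' else 14,lo,hi); b,sb=cen(A['scene'],sc,12 if n!='jar' else 16,lo,hi)
         ~~~^^^^^^^^^^^^^^^^^^^^^^^^^^^^^^^^^^^^^^^^^
  File "m2.py", line 8, in cen
    n,l,st,ce=cv2.connectedComponentsWithStats((k&(m>0)).astype(np.uint8)); i=1+np.argmax(st[1:,4])
                                                                                ~~~~~~~~~^^^^^^^^^^
    return _wrapfunc(a, 'argmax', axis=axis, out=out, **kwds)
    return bound(*args, **kwds)
ValueError: attempt to get argmax of an empty sequence
```

View pics/b.png

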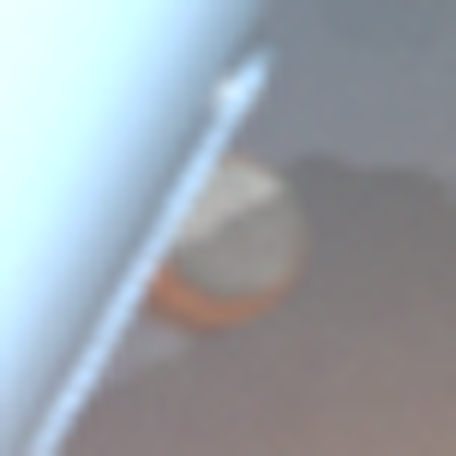

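The enlarged top view is partly blocked by the arm. The black cap is centred near (235,225), which is about (317.1,236.3) in the original pixels. I'll use the saved first top image for the others.

```bash
sed -i "s/^def cen/A['top']['img']=cv2.imread('pics\/top0.png')\ndef cen/" m2.py
cat >> m2.py <<'E'
b=(328/3.4+170-.35,357/3.1+100-.35); a=(317.1,236.3)
print('brown tri',tri([('top',a),('scene',b)])*1000,ray(A['top'],a,.085)*1000)
E
python3 m2.py
```

```text
red [303.6 184.8] [297 178  14  14 152] [287.  175.7] [279 169  16  14 183] tri [ 560.4 -334.4  110.3] z108 top [ 562.7 -336.6  108. ] sc [ 561.9 -331.1  108. ]
blue [334.6 184.4] [328 178  14  14 134] [319.2 186.5] [310 180  18  14 198] tri [ 563.8 -426.8  110.2] z108 top [ 565.7 -429.1  108. ] sc [ 565.4 -424.1  108. ]
jar [266.8 190.4] [253 181  23  22 177] [246.4 169.1] [234 161  26  17 370] tri [ 539.5 -222.5  102.5] z108 top [ 543.7 -227.5  108. ] sc [ 526.9 -225.7  108. ]
green [359.9 222.2] [349 212  23  22 364] [328.  217.7] [319 211  19  15 216] tri [ 457.6 -507.   111.7] z108 top [ 454.  -502.8  108. ] sc [ 465.3 -506.6  108. ]
brown tri [ 411.47080753 -378.16093783   91.71377576] [ 412.39746309 -379.41982417   85.        ]
```

Request:
servo_tool:
  commands: [0,0,-13,0,0,0,65,0,0,-13,0,0,0,65,0,0,-13,0,0,0,65,0,0,-12,0,0,0,65,0,0,-10,0,0,0,65]

```text
clock: 2.17
tool_pos: [0.5613, -0.3361, 0.1452]
ee_rot: [180.0, -0.0, -8.1]
force: [0.8, -0.4, -0.1]
gripper_width: 0.0648
```

Request:
servo_tool:
  commands: [0,0,-8,0,0,0,65,0,0,-7,0,0,0,65,0,0,-5,0,0,0,65,0,0,-4,0,0,0,65,0,0,0,0,0,0,65]

```text
clock: 2.58
tool_pos: [0.562, -0.3352, 0.1206]
ee_rot: [-180.0, 0.0, -8.0]
force: [0.4, 0.1, 0.3]
gripper_width: 0.0649
```

Request:
servo_tool:
  commands: [0,0,0,0,0,0,50,0,0,0,0,0,0,45,0,0,0,0,0,0,36,0,0,0,0,0,0,36,0,0,0,0,0,0,36]
  force: 35

```text
clock: 3.0
tool_pos: [0.5626, -0.3354, 0.122]
ee_rot: [180.0, -0.1, -8.0]
force: [-0.4, 1.6, 4.9]
gripper_width: 0.0396
```

Request:
servo_tool:
  commands: [0,0,0,0,0,0,36,0,0,2,0,0,0,36,0,0,3,0,0,0,36,0,0,5,0,0,0,36,0,0,8,0,0,0,36]
  force: 45

```text
clock: 3.42
tool_pos: [0.5617, -0.3351, 0.1389]
ee_rot: [-180.0, 0.1, -8.0]
force: [-0.7, -0.2, -2.0]
gripper_width: 0.0389
```

Request:
servo_tool:
  commands: [0,0,15,0,0,0,36,0,0,20,0,0,0,36,0,0,25,0,0,0,36,0,0,25,0,0,0,36,0,0,20,0,0,0,36]

```text
clock: 3.83
tool_pos: [0.5623, -0.3354, 0.2469]
ee_rot: [180.0, -0.1, -8.0]
force: [0.3, 0.1, -1.9]
gripper_width: 0.0392
```

Request:
servo_tool:
  commands: [0,0,14,0,0,0,36,0,0,6,0,0,0,36,0,0,0,0,0,0,36,0,0,0,0,0,0,36,0,0,0,0,0,0,36]

```text
clock: 4.25
tool_pos: [0.5618, -0.3351, 0.263]
ee_rot: [-180.0, 0.1, -8.0]
force: [0.2, 0.6, -2.0]
gripper_width: 0.0392
```

Run:
```python
from h import *
s=snap('scene','s2'); print(r.get_state()['tool_pos'],r.get_state()['force'])
cv2.imwrite('pics/s2c.png',cv2.resize(s['img'][60:260,170:400],None,fx=3,fy=3,interpolation=cv2.INTER_CUBIC))
```

```text
[ 0.56179574 -0.33505966  0.26295328] [-0.0647501   0.95030634 -2.35385887]
```

View pics/s2c.png

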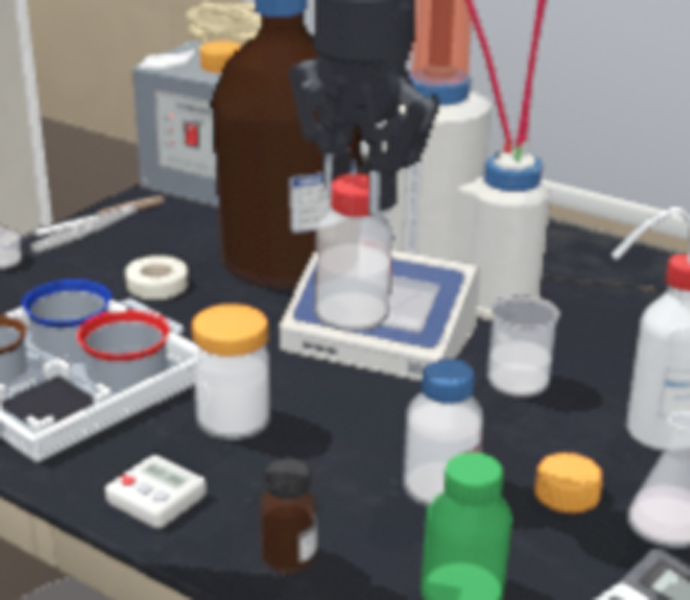

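The red bottle hangs upright, cap at (353,195), clear of everything. I'll check the collar centres in the scene view too.

Run:
```python
from h import *
s=snap('scene'); h=cv2.cvtColor(s['img'],cv2.COLOR_BGR2HSV); H,S,V=cv2.split(h)
def el(k,c,rad,z,n):
    m=np.zeros(k.shape,np.uint8); cv2.circle(m,c,rad,1,-1); m=(k&(m>0)).astype(np.uint8)
    q=cv2.findContours(m,cv2.RETR_EXTERNAL,cv2.CHAIN_APPROX_NONE)[0]; q=max(q,key=len); e=cv2.fitEllipse(cv2.convexHull(q))
    print(n,e,(ray(s,e[0],z)*1000).round(1))
el(((H<8)|(H>172))&(S>110)&(V>60),(211,172),19,.049,'red')
el((H>100)&(H<130)&(S>110)&(V>50),(192,161),18,.049,'blue')
for n,p in [('red',(538.1,-85.6)),('blue',(551.1,5.4))]: print(n,proj(s,[p[0]/1e3,p[1]/1e3,.049]))
```

```text
red ((210.81895446777344, 171.17556762695312), (16.77503204345703, 30.2255859375), 84.00077056884766) [536.2 -82.5  49. ]
blue ((191.74595642089844, 159.97039794921875), (15.95607852935791, 30.096202850341797), 83.06816864013672) [552.  12.  49.]
red [212.05302694 171.23008578]
blue [193.07012753 160.69957999]
```

Request:
servo_tool:
  commands: [-1.6,8,0,0,0,0,36,-1.6,14,0,0,0,0,36,-1.6,20,0,0,0,0,36,-1.6,24,0,0,0,0,36,-1.6,24,0,0,0,0,36]

```text
clock: 4.77
tool_pos: [0.5536, -0.2441, 0.2636]
ee_rot: [-180.0, 0.1, -8.1]
force: [-0.1, 0.8, -1.7]
gripper_width: 0.0391
```

Request:
servo_tool:
  commands: [-2.5,24,0,0,0,0,36,-2.5,24,0,0,0,0,36,-2.5,24,0,0,0,0,36,-2.5,24,0,0,0,0,36,-2.5,24,0,0,0,0,36]

```text
clock: 5.18
tool_pos: [0.5409, -0.1236, 0.2639]
ee_rot: [-180.0, 0.0, -8.0]
force: [0.5, 1.2, -2.0]
gripper_width: 0.0391
```

Request:
servo_tool:
  commands: [-0.8,18,0,0,0,0,36,-0.8,12,0,0,0,0,36,-0.8,7,-2,0,0,0,36,-0.8,4,-4,0,0,0,36,-0.8,0,-8,0,0,0,36]

```text
clock: 5.6
tool_pos: [0.538, -0.084, 0.2503]
ee_rot: [-180.0, -0.1, -8.0]
force: [0.3, -0.5, -2.1]
gripper_width: 0.0391
```

Request:
servo_tool:
  commands: [0,0,-14,0,0,0,36,0,0,-16,0,0,0,36,0,0,-14,0,0,0,36,0,0,-10,0,0,0,36,0,0,-4,0,0,0,36]

```text
clock: 6.02
tool_pos: [0.5368, -0.0849, 0.1901]
ee_rot: [180.0, 0.2, -8.1]
force: [-0.1, 0.6, -2.2]
gripper_width: 0.0394
```

Run:
```python
from h import *
s=snap('scene','s3'); st=r.get_state(); print(st['tool_pos'],st['force'])
cv2.imwrite('pics/s3c.png',cv2.resize(s['img'][60:240,120:330],None,fx=3.3,fy=3.3,interpolation=cv2.INTER_CUBIC))
```

```text
[ 0.53686715 -0.08484517  0.19026954] [ 0.50811326 -0.1596657  -2.88588368]
```

View pics/s3c.png

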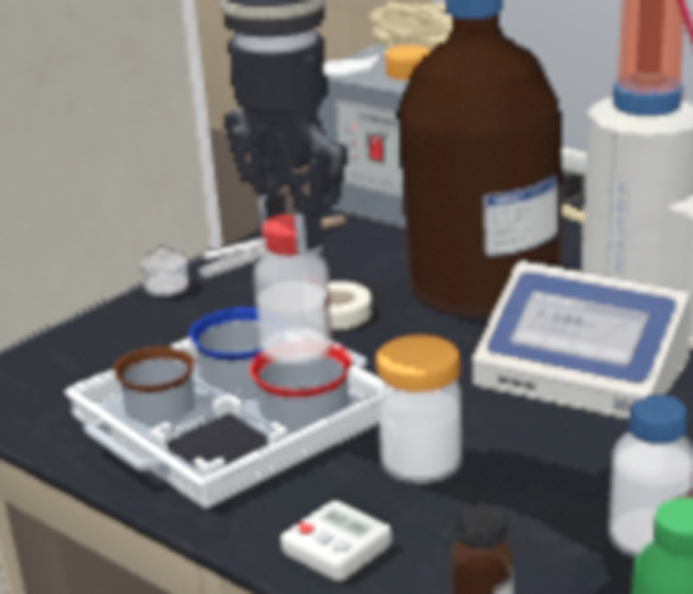

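The bottle (x 255–329, centre 292) sits slightly left of the red collar (250–350, centre 300). I'll compute the offset.

Run:
```python
from h import *
s=snap('scene'); 
for X in [(.5369,-.0848,.12),(.5369,-.0848,.049),(.5369,-.0848,.175),(.5381,-.0856,.049)]: print(X,proj(s,X))
im=s['img']; h=cv2.cvtColor(im,cv2.COLOR_BGR2HSV); H,S,V=cv2.split(h)
m=(((H<8)|(H>172))&(S>110)&(V>60)); 
ys,xs=np.nonzero(m[120:140,190:230]); print('cap',xs.min()+190,xs.max()+190,xs.mean()+190)
ys,xs=np.nonzero(m[160:190,185:235]); print('collar',xs.min()+185,xs.max()+185,ys.min()+160,ys.max()+160)
print(im[150,190:226].max(axis=1))
```

```text
(0.5369, -0.0848, 0.12) [209.70921302 149.36381719]
(0.5369, -0.0848, 0.049) [211.56736559 171.31456365]
(0.5369, -0.0848, 0.175) [208.18796057 131.39294253]
(0.5381, -0.0856, 0.049) [212.05302694 171.23008578]
cap 199 209 204.57142857142858
collar 196 225 165 179
[ 63  64  65  65  65  64  73 124 178 200 205 206 208 209 210 212 213 214
 214 214 214 215 219 223 222 221 219 206 170 142 159 174 176 176 175 175]
```

Request:
servo_tool:
  commands: [0.7,-0.8,-2,0,0,0,36,0.7,-0.7,-6,0,0,0,36,0,0,-8,0,0,0,36,0,0,-8,0,0,0,36,0,0,-7,0,0,0,36]

```text
clock: 6.53
tool_pos: [0.5389, -0.0858, 0.1603]
ee_rot: [-180.0, 0.0, -8.0]
force: [-0.1, -0.2, -2.6]
gripper_width: 0.0392
```

Request:
servo_tool:
  commands: [0,0,-5,0,0,0,36,0,0,-5,0,0,0,36,0,0,-4,0,0,0,36,0,0,-4,0,0,0,36,0,0,-2,0,0,0,36]

```text
clock: 6.95
tool_pos: [0.539, -0.0858, 0.1407]
ee_rot: [-180.0, 0.0, -8.0]
force: [-0.0, 0.1, -2.8]
gripper_width: 0.039
```

No side forces; bottom is at about 19 mm. Continuing in small steps.

Request:
servo_tool:
  commands: [0,0,-2,0,0,0,36,0,0,-2,0,0,0,36,0,0,-1,0,0,0,36,0,0,-1,0,0,0,36,0,0,-1,0,0,0,36]

```text
clock: 7.37
tool_pos: [0.5392, -0.0858, 0.1343]
ee_rot: [-180.0, -0.0, -8.0]
force: [-0.7, -0.6, -2.4]
gripper_width: 0.0393
```

Request:
servo_tool:
  commands: [0,0,-1,0,0,0,36,0,0,-0.5,0,0,0,36,0,0,-0.5,0,0,0,36,0,0,0,0,0,0,36,0,0,0,0,0,0,36]

```text
clock: 7.78
tool_pos: [0.5395, -0.0858, 0.1331]
ee_rot: [-180.0, -0.1, -8.0]
force: [-1.8, 0.8, 5.9]
gripper_width: 0.0392
```

Request:
servo_tool:
  commands: [0,0,0,0,0,0,42,0,0,0,0,0,0,46,0,0,0,0,0,0,52,0,0,0,0,0,0,60,0,0,0,0,0,0,60]

```text
clock: 8.2
tool_pos: [0.5391, -0.0858, 0.1322]
ee_rot: [-180.0, 0.0, -8.0]
force: [-0.3, -0.2, -0.4]
gripper_width: 0.0601
```

Request:
servo_tool:
  commands: [0,0,4,0,0,0,60,0,0,10,0,0,0,60,0,0,18,0,0,0,60,0,0,22,0,0,0,60,0,0,26,0,0,0,60]

```text
clock: 8.62
tool_pos: [0.5386, -0.0857, 0.2132]
ee_rot: [-180.0, 0.1, -8.0]
force: [0.1, 0.4, 0.2]
gripper_width: 0.0601
```

Request:
servo_tool:
  commands: [1.7,-12,0,0,0,0,60,1.7,-20,0,0,0,0,60,1.7,-26,0,0,0,0,60,1.7,-28,0,0,0,0,60,1.7,-28,0,0,0,0,60]

```text
clock: 9.03
tool_pos: [0.5477, -0.201, 0.2131]
ee_rot: [180.0, -0.1, -8.0]
force: [1.1, 0.2, 0.3]
gripper_width: 0.0601
```

Request:
servo_tool:
  commands: [1.7,-28,0,0,0,0,62,1.7,-28,0,0,0,0,62,1.7,-28,0,0,0,0,65,1.7,-28,0,0,0,0,65,1.7,-28,0,0,0,0,65]

```text
clock: 9.45
tool_pos: [0.556, -0.3415, 0.2129]
ee_rot: [180.0, -0.0, -8.0]
force: [0.7, -0.3, 0.1]
gripper_width: 0.065
```

Request:
servo_tool:
  commands: [1.8,-28,0,0,0,0,65,1.8,-24,0,0,0,0,65,1.8,-18,0,0,0,0,65,1.8,-12,0,0,0,0,65,1.8,-5.5,-5,0,0,0,65]

```text
clock: 9.87
tool_pos: [0.5651, -0.4297, 0.2082]
ee_rot: [179.9, -0.1, -8.1]
force: [0.1, -0.2, 0.3]
gripper_width: 0.0653
```

Run:
```python
from h import *
st=r.get_state(); print(st['tool_pos'])
s=snap('scene','s4'); cv2.imwrite('pics/s4c.png',cv2.resize(s['img'][60:290,120:400],None,fx=2.6,fy=2.6,interpolation=cv2.INTER_CUBIC))
```

```text
[ 0.5651209  -0.42966954  0.20817277]
```

View pics/s4c.png

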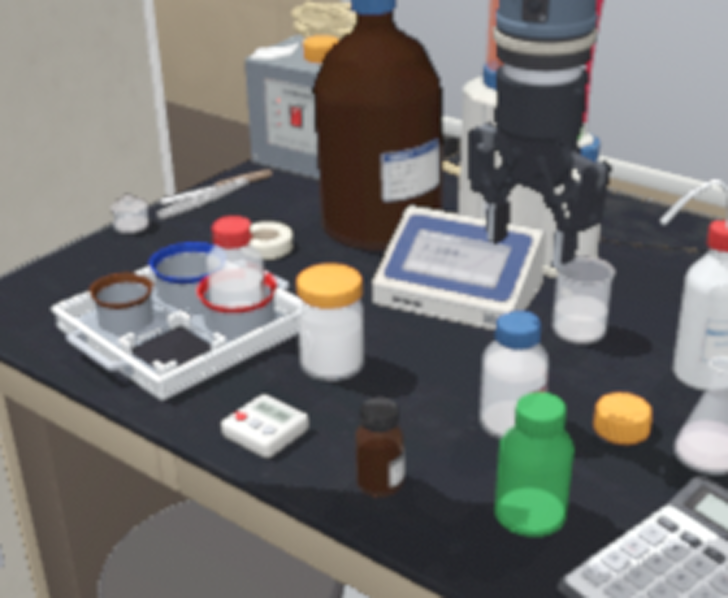

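The red bottle stands upright in its cup, cap at (232,232). The gripper is over the blue bottle (518,330). Descending and gripping.

Request:
servo_tool:
  commands: [0,1,-12,0,0,0,65,0,0,-14,0,0,0,65,0,0,-14,0,0,0,65,0,0,-13,0,0,0,65,0,0,-11,0,0,0,65]

```text
clock: 10.33
tool_pos: [0.5649, -0.4252, 0.1424]
ee_rot: [-180.0, 0.0, -8.0]
force: [-0.3, 0.1, -0.1]
gripper_width: 0.0654
```

Request:
servo_tool:
  commands: [0,0,-9,0,0,0,65,0,0,-7,0,0,0,65,0,0,-5,0,0,0,65,0,0,-2,0,0,0,65,0,0,0,0,0,0,60]

```text
clock: 10.75
tool_pos: [0.5651, -0.4262, 0.1201]
ee_rot: [-180.0, 0.0, -8.0]
force: [-0.3, 0.6, 0.2]
gripper_width: 0.0602
```

Request:
servo_tool:
  commands: [0,0,0,0,0,0,50,0,0,0,0,0,0,45,0,0,0,0,0,0,36,0,0,0,0,0,0,36,0,0,0,0,0,0,36]
  force: 45

```text
clock: 11.17
tool_pos: [0.5654, -0.4265, 0.1212]
ee_rot: [180.0, -0.1, -8.0]
force: [-0.5, 0.8, 5.3]
gripper_width: 0.0399
```

Request:
servo_tool:
  commands: [0,0,0,0,0,0,36,0,0,2,0,0,0,36,0,0,3,0,0,0,36,0,0,5,0,0,0,36,0,0,8,0,0,0,36]

```text
clock: 11.58
tool_pos: [0.5647, -0.426, 0.1378]
ee_rot: [-179.9, 0.1, -8.0]
force: [-0.1, -0.2, -2.0]
gripper_width: 0.0392
```

Request:
servo_tool:
  commands: [0,0,15,0,0,0,36,0,0,20,0,0,0,36,0,0,25,0,0,0,36,0,0,25,0,0,0,36,0,0,25,0,0,0,36]

```text
clock: 12.0
tool_pos: [0.5649, -0.4262, 0.25]
ee_rot: [-180.0, -0.0, -8.0]
force: [-0.2, 0.1, -2.4]
gripper_width: 0.0393
```

Request:
servo_tool:
  commands: [0,0,20,0,0,0,36,0,0,12,0,0,0,36,0,0,7,0,0,0,36,0,0,3,0,0,0,36,0,0,0,0,0,0,36]

```text
clock: 12.42
tool_pos: [0.5652, -0.4264, 0.2906]
ee_rot: [180.0, -0.0, -8.0]
force: [-0.3, -0.5, -3.3]
gripper_width: 0.0396
```

Request:
servo_tool:
  commands: [-0.66,6,0,0,0,0,36,-0.66,12,0,0,0,0,36,-0.66,18,0,0,0,0,36,-0.66,24,0,0,0,0,36,-0.66,28,0,0,0,0,36]

```text
clock: 12.83
tool_pos: [0.5611, -0.3376, 0.2885]
ee_rot: [-179.9, 0.1, -8.1]
force: [0.6, 0.5, -2.1]
gripper_width: 0.0392
```

Request:
servo_tool:
  commands: [-0.66,28,0,0,0,0,36,-0.66,28,0,0,0,0,36,-0.66,28,0,0,0,0,36,-0.66,28,0,0,0,0,36,-0.66,28,0,0,0,0,36]

```text
clock: 13.25
tool_pos: [0.5575, -0.1964, 0.2892]
ee_rot: [-180.0, 0.1, -8.0]
force: [-0.4, -0.7, -2.2]
gripper_width: 0.0392
```

Request:
servo_tool:
  commands: [-0.66,28,0,0,0,0,36,-0.66,28,0,0,0,0,36,-0.66,28,0,0,0,0,36,-0.66,28,0,0,0,0,36,-0.66,26,0,0,0,0,36]

```text
clock: 13.67
tool_pos: [0.5531, -0.0661, 0.2892]
ee_rot: [-179.6, 0.1, -7.0]
force: [0.4, 0.2, -2.9]
gripper_width: 0.0394
```

Request:
servo_tool:
  commands: [-0.66,22,0,0,0,0,36,-0.66,18,0,0,0,0,36,-0.66,13,0,0,0,0,36,-0.66,8,0,0,0,0,36,-0.66,4.5,0,0,0,0,36]

```text
clock: 14.08
tool_pos: [0.5477, -0.0348, 0.2901]
ee_rot: [-178.2, 0.0, -4.5]
force: [0.4, 0.7, -2.3]
gripper_width: 0.0395
```

The arm fell short (y -35 mm) and the orientation drifted. Checking the joints.

Run:
```python
from h import *
st=r.get_state(); print(st)
s=snap('scene'); cv2.imwrite('pics/s5.png',cv2.resize(s['img'][:230,90:330],None,fx=2.6,fy=2.6,interpolation=cv2.INTER_CUBIC))
```

```text
{'clock': 14.0833, 'q': array([ -4.58206251,  15.55163875,   6.74295069,  81.21013808,
         1.84160471, 179.94794811]), 'qvel': array([ 1.78097607, -1.08290808, -1.41352953, -0.42960964,  0.90874793,
        0.05293954]), 'effort': array([ 2.88454592e-01, -5.82362795e+01,  3.60847270e+01,  4.89865488e-02,
        2.03805543e-01,  1.38806270e-03]), 'tool_pos': array([ 0.54765121, -0.0348053 ,  0.29012233]), 'ee_rot': array([-1.78158379e+02,  1.71533569e-02, -4.53003750e+00]), 'force': array([ 0.43798123,  0.72721867, -2.26963555]), 'torque': array([-0.06490466, -0.01196375, -0.02241988]), 'gripper_width': 0.03951318614188666}
```

View pics/s5.png

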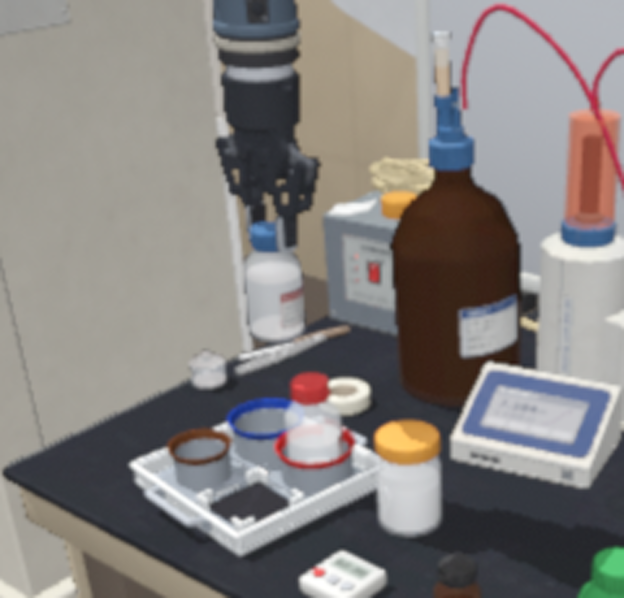

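The blue bottle is held upright at (275,290). Joint 6 is at its 180° limit (q6 = 180 + q1 − yaw), so I'll turn the tool to yaw of about +10, which suits a round bottle.

Request:
servo_tool:
  commands: [0,0,0,0,0,3,36,0,0,0,0,0,4,36,0,0,0,0,0,4,36,0,0,0,0,0,3,36,0,0,0,0,0,0,36]

```text
clock: 14.55
tool_pos: [0.5479, -0.0354, 0.2902]
ee_rot: [-178.2, 0.0, 9.6]
force: [0.3, 0.8, -3.1]
gripper_width: 0.0396
```

Request:
servo_tool:
  commands: [0.8,6,0,-0.5,0,0,36,0.8,11,0,-0.5,0,0,36,0.8,12,0,-0.5,0,0,36,0.8,8,0,-0.3,0,0,36,0.8,3.5,0,0,0,0,36]

```text
clock: 14.97
tool_pos: [0.5518, 0.0076, 0.2903]
ee_rot: [-180.0, 0.3, 9.5]
force: [-0.4, 0.6, -2.2]
gripper_width: 0.0396
```

Request:
servo_tool:
  commands: [0,0,-10,0,0,0,36,0,0,-18,0,0,0,36,0,0,-24,0,0,0,36,0,0,-24,0,0,0,36,0,0,-16,0,0,0,36]

```text
clock: 15.38
tool_pos: [0.5507, 0.0056, 0.1955]
ee_rot: [-179.9, 0.4, 9.5]
force: [0.8, -0.1, -1.8]
gripper_width: 0.0391
```

Request:
servo_tool:
  commands: [0,0,-6,0,0,0,36,0,0,-2,0,0,0,36,0,0,0,0,0,0,36,0,0,0,0,0,0,36,0,0,0,0,0,0,36]

```text
clock: 15.8
tool_pos: [0.5524, 0.0058, 0.1914]
ee_rot: [-180.0, 0.2, 9.5]
force: [-0.5, -0.4, -2.9]
gripper_width: 0.0392
```

Run:
```python
from h import *
st=r.get_state(); p=st['tool_pos']; print(p,st['ee_rot'],st['q'][5])
s=snap('scene'); im=s['img']; h=cv2.cvtColor(im,cv2.COLOR_BGR2HSV); H,S,V=cv2.split(h)
for z in(.11,.049): print(z,proj(s,[p[0],p[1],z]))
m=(H>100)&(H<130)&(S>110)&(V>50)
ys,xs=np.nonzero(m[148:180,170:215]); print('collar',xs.min()+170,xs.max()+170)
u=proj(s,[p[0],p[1],.11]).astype(int); print(u[0]-18,im[u[1],u[0]-18:u[0]+20].max(axis=1))
cv2.imwrite('pics/s6.png',cv2.resize(im[60:230,120:270],None,fx=4,fy=3.5,interpolation=cv2.INTER_CUBIC))
```

```text
[0.55242001 0.00575383 0.19136028] [-179.95687031    0.1984947     9.47862959] 171.11208440401245
0.11 [191.31716696 142.31948878]
0.049 [193.29866561 160.50001054]
collar 177 200
173 [179 174 164 128  76  69  98 156 192 200 202 202 202 201 200 199 199 198
 198 197 194 178 158 147 142 138 135 125  98  67  61  61  61  64  68  71
  73  72]
```

View pics/s6.png

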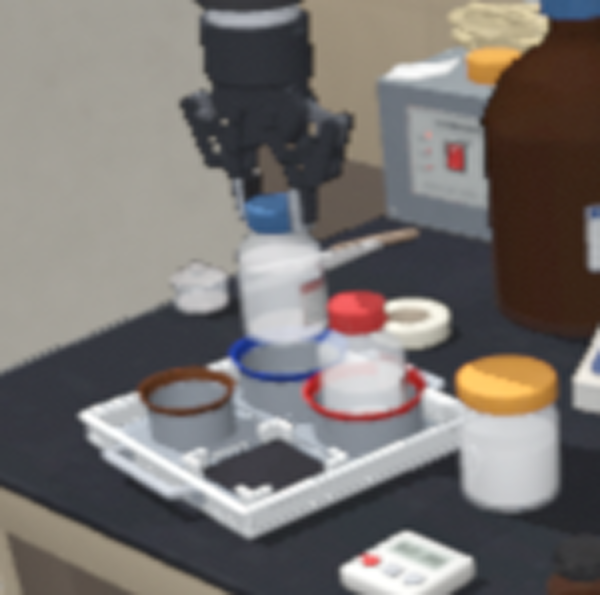

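The bottle (x 238–328, crop) is over the blue collar, about 2 mm right of centre. Correcting and lowering.

Request:
servo_tool:
  commands: [-0.6,0.7,-2,0,0,0,36,-0.5,0.7,-6,0,0,0,36,0,0,-8,0,0,0,36,0,0,-8,0,0,0,36,0,0,-7,0,0,0,36]

```text
clock: 16.27
tool_pos: [0.5503, 0.0072, 0.158]
ee_rot: [-179.9, 0.4, 9.5]
force: [-0.4, -0.0, -1.9]
gripper_width: 0.0393
```

Request:
servo_tool:
  commands: [0,0,-5,0,0,0,36,0,0,-5,0,0,0,36,0,0,-4,0,0,0,36,0,0,-4,0,0,0,36,0,0,-2,0,0,0,36]

```text
clock: 16.68
tool_pos: [0.5506, 0.0072, 0.1387]
ee_rot: [-179.9, 0.3, 9.5]
force: [0.1, -0.5, -2.7]
gripper_width: 0.0391
```

Request:
servo_tool:
  commands: [0,0,-2,0,0,0,36,0,0,-2,0,0,0,36,0,0,-1,0,0,0,36,0,0,-1,0,0,0,36,0,0,-1,0,0,0,36]

```text
clock: 17.1
tool_pos: [0.5508, 0.0072, 0.1323]
ee_rot: [-179.9, 0.3, 9.5]
force: [0.7, 0.3, -2.5]
gripper_width: 0.0393
```

Request:
servo_tool:
  commands: [0,0,-0.5,0,0,0,36,0,0,-0.5,0,0,0,36,0,0,0,0,0,0,36,0,0,0,0,0,0,36,0,0,0,0,0,0,36]

```text
clock: 17.52
tool_pos: [0.5511, 0.0073, 0.1323]
ee_rot: [-179.9, 0.2, 9.5]
force: [-2.6, 0.8, 6.0]
gripper_width: 0.0393
```

Request:
servo_tool:
  commands: [0,0,0,0,0,0,42,0,0,0,0,0,0,46,0,0,0,0,0,0,52,0,0,0,0,0,0,58,0,0,0,0,0,0,58]

```text
clock: 17.93
tool_pos: [0.5507, 0.0072, 0.1312]
ee_rot: [-179.9, 0.3, 9.5]
force: [0.2, -0.5, 0.8]
gripper_width: 0.0582
```

Request:
servo_tool:
  commands: [0,0,4,0,0,0,58,0,0,10,0,0,0,58,0,0,18,0,0,0,58,0,0,25,0,0,0,58,0,0,30,0,0,0,58]

```text
clock: 18.35
tool_pos: [0.5499, 0.0072, 0.219]
ee_rot: [-179.9, 0.4, 9.5]
force: [1.0, -0.6, -0.7]
gripper_width: 0.0576
```

Request:
servo_tool:
  commands: [-3.6,-10,0,0,-0.3,0,58,-5.7,-16,0,0,0,0,58,-7.8,-22,0,0,0,0,58,-8.5,-24,0,0,0,0,58,-8.5,-24,0,0,0,0,58]

```text
clock: 18.77
tool_pos: [0.5163, -0.0896, 0.2192]
ee_rot: [180.0, -0.1, 9.5]
force: [0.1, -0.2, 0.6]
gripper_width: 0.0583
```

Request:
servo_tool:
  commands: [-8.5,-24,0,0,0,0,58,-8.5,-24,0,0,0,0,58,-8.5,-24,0,0,0,0,58,-8.5,-24,0,0,0,0,58,-8.5,-24,0,0,0,0,58]

```text
clock: 19.18
tool_pos: [0.4736, -0.21, 0.2192]
ee_rot: [180.0, -0.0, 9.5]
force: [0.9, 0.9, 1.0]
gripper_width: 0.058
```

Request:
servo_tool:
  commands: [-8.5,-24,-4,0,0,0,58,-8.5,-24,-5,0,0,0,58,-8.5,-24,-5,0,0,0,58,-7.8,-22,-5,0,0,0,58,-7.1,-20,-5,0,0,0,58]

```text
clock: 19.6
tool_pos: [0.4331, -0.3244, 0.1949]
ee_rot: [180.0, -0.0, 9.5]
force: [0.6, 0.0, 0.9]
gripper_width: 0.0579
```

Request:
servo_tool:
  commands: [-6.4,-18,-5,0,0,0,58,-5.3,-15,-4,0,0,0,58,-4.3,-12,-4,0,0,0,58,-2.9,-8,-2,0,0,0,58,-1.6,-3,0,0,0,0,58]

```text
clock: 20.02
tool_pos: [0.4128, -0.3797, 0.1791]
ee_rot: [-180.0, 0.0, 9.4]
force: [-0.3, -0.3, 0.2]
gripper_width: 0.0581
```

Run:
```python
from h import *
st=r.get_state(); p=st['tool_pos']; print(p,st['ee_rot'])
s=snap('scene'); im=s['img'].copy()
for z in(.085,p[2]-.017): print(proj(s,[p[0],p[1],z])); cv2.circle(im,tuple(proj(s,[p[0],p[1],z]).round().astype(int)),1,(0,255,0),-1)
cv2.imwrite('pics/s7.png',cv2.resize(im[90:280,130:360],None,fx=3.2,fy=3.1,interpolation=cv2.INTER_CUBIC))
```

```text
[ 0.41275179 -0.37965087  0.17914677] [-1.79985046e+02  1.92592689e-02  9.43867915e+00]
[267.1243862  217.13760926]
[266.9557572  188.62385814]
```

View pics/s7.png

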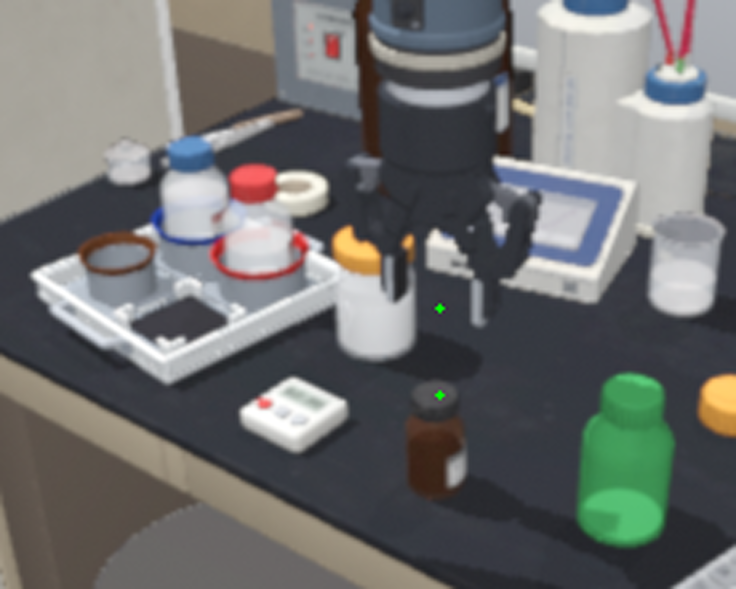

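Both buffers stand in their cups. The brown cap top (435,391) matches the predicted (440,395) within the calibration bias. Descending.

Request:
servo_tool:
  commands: [0,0.5,-12,0,0,0,58,0,0.5,-14,0,0,0,58,0,0,-14,0,0,0,58,0,0,-13,0,0,0,58,0,0,-11,0,0,0,58]

```text
clock: 20.48
tool_pos: [0.4135, -0.3769, 0.1149]
ee_rot: [-180.0, 0.0, 9.5]
force: [0.8, -0.4, 0.0]
gripper_width: 0.0581
```

Request:
servo_tool:
  commands: [0,0,-9,0,0,0,58,0,0,-6,0,0,0,58,0,0,-4,0,0,0,58,0,0,-2,0,0,0,58,0,0,0,0,0,0,55]

```text
clock: 20.9
tool_pos: [0.4132, -0.3777, 0.0942]
ee_rot: [-180.0, 0.0, 9.5]
force: [0.8, 0.5, 0.2]
gripper_width: 0.0546
```

Request:
servo_tool:
  commands: [0,0,0,0,0,0,45,0,0,0,0,0,0,40,0,0,0,0,0,0,30,0,0,0,0,0,0,30,0,0,0,0,0,0,30]
  force: 30

```text
clock: 21.32
tool_pos: [0.4134, -0.378, 0.095]
ee_rot: [180.0, -0.0, 9.5]
force: [-1.2, 1.7, 5.9]
gripper_width: 0.0325
```

Request:
servo_tool:
  commands: [0,0,0,0,0,0,30,0,0,2,0,0,0,30,0,0,3,0,0,0,30,0,0,5,0,0,0,30,0,0,8,0,0,0,30]

```text
clock: 21.73
tool_pos: [0.4128, -0.3775, 0.1122]
ee_rot: [-179.9, 0.1, 9.5]
force: [-0.4, -0.7, -1.7]
gripper_width: 0.0328
```

Request:
servo_tool:
  commands: [0,0,20,0,0,0,30,0,0,25,0,0,0,30,0,0,25,0,0,0,30,0,0,15,0,0,0,30,0,0,8,0,0,0,30]

```text
clock: 22.15
tool_pos: [0.4138, -0.3784, 0.2083]
ee_rot: [179.8, -0.1, 9.5]
force: [0.9, -0.4, -0.8]
gripper_width: 0.0323
```

Request:
servo_tool:
  commands: [2.35,6,0,0,0,0,30,2.35,12,0,0,0,0,30,2.35,18,0,0,0,0,30,2.35,24,0,0,0,0,30,2.35,26,0,0,0,0,30]

```text
clock: 22.57
tool_pos: [0.4243, -0.2899, 0.2036]
ee_rot: [-179.9, 0.1, 9.4]
force: [0.8, 0.5, -1.3]
gripper_width: 0.0327
```

Request:
servo_tool:
  commands: [2.35,26,0,0,0,0,30,2.35,26,0,0,0,0,30,2.35,26,0,0,0,0,30,2.35,26,0,0,0,0,30,2.35,26,0,0,0,0,30]

```text
clock: 22.98
tool_pos: [0.4356, -0.1593, 0.2038]
ee_rot: [-179.9, 0.1, 9.5]
force: [0.2, 0.3, -1.0]
gripper_width: 0.0328
```

Request:
servo_tool:
  commands: [2.35,26,0,0,0,0,30,2.35,26,0,0,0,0,30,2.35,26,0,0,0,0,30,2.35,24,0,0,0,0,30,2.35,22,0,0,0,0,30]

```text
clock: 23.4
tool_pos: [0.447, -0.0354, 0.2039]
ee_rot: [-179.9, 0.2, 9.5]
force: [0.5, 0.2, -1.0]
gripper_width: 0.0326
```

Request:
servo_tool:
  commands: [2.35,19,0,0,0,0,30,2.35,16,0,0,0,0,30,2.35,12,0,0,0,0,30,2.35,7,0,0,0,0,30,2.35,3.5,0,0,0,0,30]

```text
clock: 23.82
tool_pos: [0.4593, 0.021, 0.2043]
ee_rot: [-180.0, 0.1, 9.6]
force: [-0.3, 0.3, -0.8]
gripper_width: 0.0327
```

Request:
servo_tool:
  commands: [0,0,-6,0,0,0,30,0,0,-12,0,0,0,30,0,0,-12,0,0,0,30,0,0,-6,0,0,0,30,0,0,-2,0,0,0,30]

```text
clock: 24.23
tool_pos: [0.4592, 0.0192, 0.1658]
ee_rot: [-180.0, 0.2, 9.4]
force: [-0.1, -0.5, -1.8]
gripper_width: 0.0328
```

Run:
```python
from h import *
st=r.get_state(); p=st['tool_pos']; print(p,st['ee_rot'],st['q'][5])
t=snap('top'); print('brown cup top-view',ray(t,(185.2,219.1),.049)*1000,'pocket',ray(t,(216.2,225.4),.01)*1000)
s=snap('scene'); im=s['img']
for z in(.1,.049): print(z,proj(s,[p[0],p[1],z]))
cv2.imwrite('pics/s8.png',cv2.resize(im[90:215,110:260],None,fx=5,fy=4.5,interpolation=cv2.INTER_CUBIC))
```

```text
[0.45918076 0.01917232 0.16580674] [-1.79978141e+02  1.53498762e-01  9.44116806e+00] 172.94801118544117
brown cup top-view [460.50010885  17.84801207  49.        ] pocket [447.07228304 -73.98620151  10.        ]
0.1 [164.82397004 155.92893549]
0.049 [167.12760384 171.49620295]
```

View pics/s8.png

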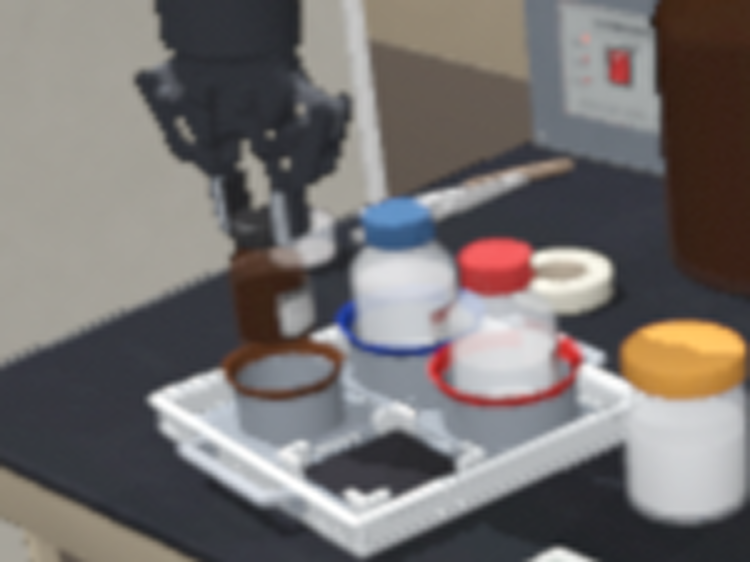

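The brown bottle (x 232–316) is centred over the brown collar (223–343) within about 2 mm. Lowering.

Request:
servo_tool:
  commands: [0,0,-4,0,0,0,30,0,0,-8,0,0,0,30,0,0,-8,0,0,0,30,0,0,-8,0,0,0,30,0,0,-7,0,0,0,30]

```text
clock: 24.75
tool_pos: [0.4599, 0.0197, 0.1312]
ee_rot: [-180.0, 0.0, 9.5]
force: [-0.6, -0.2, -0.9]
gripper_width: 0.0323
```

Request:
servo_tool:
  commands: [0,0,-5,0,0,0,30,0,0,-4,0,0,0,30,0,0,-4,0,0,0,30,0,0,-3,0,0,0,30,0,0,-2,0,0,0,30]

```text
clock: 25.17
tool_pos: [0.4602, 0.0197, 0.114]
ee_rot: [-180.0, 0.0, 9.5]
force: [-0.2, -0.3, -1.3]
gripper_width: 0.0324
```

Request:
servo_tool:
  commands: [0,0,-1.5,0,0,0,30,0,0,-1,0,0,0,30,0,0,-1,0,0,0,30,0,0,-1,0,0,0,30,0,0,0,0,0,0,30]

```text
clock: 25.58
tool_pos: [0.4602, 0.0197, 0.1097]
ee_rot: [-180.0, 0.0, 9.5]
force: [-0.4, -0.2, -1.4]
gripper_width: 0.0325
```

Request:
servo_tool:
  commands: [0,0,-1,0,0,0,30,0,0,-1,0,0,0,30,0,0,-0.5,0,0,0,30,0,0,-0.5,0,0,0,30,0,0,0,0,0,0,30]

```text
clock: 26.0
tool_pos: [0.4601, 0.0197, 0.1067]
ee_rot: [-180.0, 0.0, 9.5]
force: [0.0, 0.4, -0.6]
gripper_width: 0.0324
```

Request:
servo_tool:
  commands: [0,0,-0.5,0,0,0,30,0,0,-0.5,0,0,0,30,0,0,0,0,0,0,30,0,0,0,0,0,0,30,0,0,0,0,0,0,30]

```text
clock: 26.42
tool_pos: [0.4603, 0.0198, 0.1059]
ee_rot: [-180.0, -0.0, 9.5]
force: [-0.4, 0.3, 2.9]
gripper_width: 0.0327
```

Touching the floor (load gone positive). Release.

Request:
servo_tool:
  commands: [0,0,-0.3,0,0,0,30,0,0,0,0,0,0,36,0,0,0,0,0,0,42,0,0,0,0,0,0,48,0,0,0,0,0,0,52]

```text
clock: 26.83
tool_pos: [0.46, 0.0197, 0.1053]
ee_rot: [-180.0, 0.0, 9.5]
force: [0.6, 0.2, -1.1]
gripper_width: 0.0519
```

Request:
servo_tool:
  commands: [0,0,4,0,0,0,52,0,0,10,0,0,0,52,0,0,20,0,0,0,52,0,0,25,0,0,0,52,0,0,30,0,0,0,52]

```text
clock: 27.25
tool_pos: [0.4592, 0.0197, 0.1948]
ee_rot: [-180.0, 0.1, 9.5]
force: [2.3, -0.7, -0.4]
gripper_width: 0.0519
```

Request:
servo_tool:
  commands: [-3.6,-8,0,0,0,0,52,-3.6,-14,0,0,0,0,52,-3.6,-20,0,0,0,0,52,-3.6,-22,0,0,0,0,52,-3.6,-22,0,0,0,0,60]

```text
clock: 27.67
tool_pos: [0.4418, -0.067, 0.1946]
ee_rot: [-180.0, -0.0, 9.5]
force: [0.0, -0.4, 1.0]
gripper_width: 0.0595
```

Request:
servo_tool:
  commands: [-4.3,-22,0,0,0,-1.24,80,-4.3,-22,0,0,0,-1.24,80,-4.3,-22,0,0,0,-1.24,80,-4.3,-22,0,0,0,-1.24,80,-4.3,-22,0,0,0,-1.24,80]

```text
clock: 28.08
tool_pos: [0.4201, -0.1774, 0.1945]
ee_rot: [-180.0, 0.0, 3.2]
force: [1.1, 0.4, -0.4]
gripper_width: 0.0798
```

Request:
servo_tool:
  commands: [-3,-20,-12,0,0,-1.24,80,-3,-18,-15,0,0,-1.24,80,-3,-14,-15,0,0,-1.24,80,-3,-10,-12,0,0,-1.24,80,-3,-5,-6,0,0,-1.24,80]

```text
clock: 28.5
tool_pos: [0.4047, -0.2442, 0.133]
ee_rot: [-180.0, 0.1, -3.1]
force: [-0.1, 0.0, -0.9]
gripper_width: 0.0802
```

Run:
```python
from h import *
st=r.get_state(); p=st['tool_pos']; print(p,st['ee_rot'])
s=snap('scene'); im=s['img'].copy()
yv=np.radians(-2.9); ax=np.array([np.cos(yv),np.sin(yv),0]); ay=np.array([-np.sin(yv),np.cos(yv),0]); C=np.array([.4052,-.2436,.019])
for a,b in[(1,1),(1,-1),(-1,-1),(-1,1)]:
    u=proj(s,C+.031*(a*ax+b*ay)); print(u); cv2.circle(im,tuple(u.round().astype(int)),1,(0,255,0),-1)
cv2.imwrite('pics/s9.png',cv2.resize(im[130:260,130:290],None,fx=4.7,fy=4.5,interpolation=cv2.INTER_CUBIC))
```

```text
[ 0.40469883 -0.24415982  0.1330333 ] [-1.79959545e+02  9.96714169e-02 -3.05083832e+00]
[222.48107741 210.9206135 ]
[239.79993624 219.87410235]
[222.5418796 231.4375114]
[205.1596006  221.78332293]
```

View pics/s9.png

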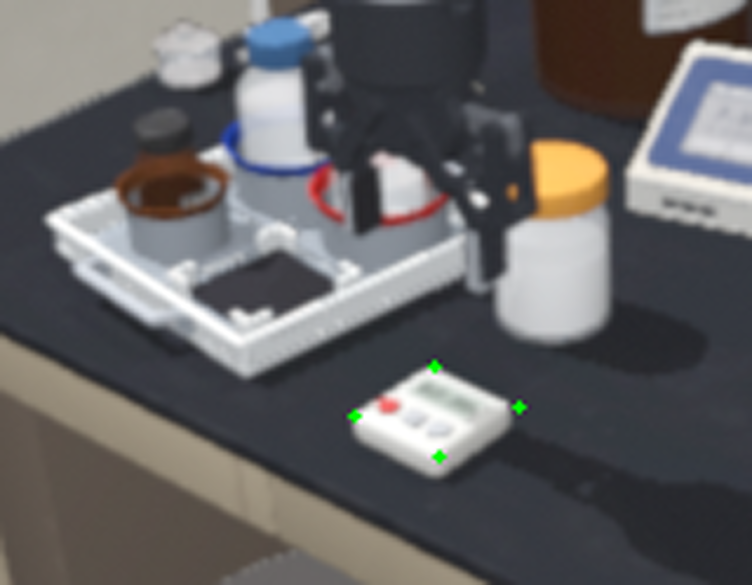

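The predicted corners (green) fit the timer within about 1 px, and the brown bottle stands in its cup. Descending on the timer.

Request:
servo_tool:
  commands: [0.3,0.5,-12,0,0,0,80,0,0,-18,0,0,0,80,0,0,-18,0,0,0,80,0,0,-16,0,0,0,80,0,0,-14,0,0,0,80]

```text
clock: 28.97
tool_pos: [0.4061, -0.2423, 0.0562]
ee_rot: [-180.0, -0.0, -2.9]
force: [-0.4, -0.3, 0.3]
gripper_width: 0.0797
```

Request:
servo_tool:
  commands: [0,0,-11,0,0,0,80,0,0,-8,0,0,0,80,0,0,-6,0,0,0,80,0,0,-3,0,0,0,80,0,0,-2,0,0,0,80]

```text
clock: 29.38
tool_pos: [0.4062, -0.2427, 0.0265]
ee_rot: [-180.0, -0.0, -2.9]
force: [0.0, -0.1, -0.2]
gripper_width: 0.0799
```

Request:
servo_tool:
  commands: [0,0,0,0,0,0,72,0,0,0,0,0,0,66,0,0,0,0,0,0,58,0,0,0,0,0,0,58,0,0,0,0,0,0,58]
  force: 25

```text
clock: 29.8
tool_pos: [0.4063, -0.2429, 0.0271]
ee_rot: [180.0, -0.0, -2.9]
force: [0.1, 0.3, 6.3]
gripper_width: 0.0612
```

Request:
servo_tool:
  commands: [0,0,0,0,0,0,58,0,0,2,0,0,0,58,0,0,3,0,0,0,58,0,0,5,0,0,0,58,0,0,8,0,0,0,58]

```text
clock: 30.22
tool_pos: [0.4056, -0.2426, 0.0446]
ee_rot: [-180.0, 0.1, -2.9]
force: [-1.1, 0.2, -1.1]
gripper_width: 0.0612
```

Request:
servo_tool:
  commands: [0,0,12,0,0,0,58,0,0,16,0,0,0,58,0,0,16,0,0,0,58,0,0,12,0,0,0,58,0,0,6,0,0,0,58]

```text
clock: 30.63
tool_pos: [0.4067, -0.2432, 0.1086]
ee_rot: [179.9, -0.1, -2.9]
force: [0.8, 0.0, -0.9]
gripper_width: 0.0619
```

Request:
servo_tool:
  commands: [4.15,8,0,0,0,-0.47,58,4.15,14,0,0,0,-0.47,58,4.15,20,0,0,0,-0.47,58,4.15,24,0,0,0,-0.47,58,4.15,24,0,0,0,-0.47,58]

```text
clock: 31.05
tool_pos: [0.4266, -0.1521, 0.1066]
ee_rot: [-180.0, 0.0, -5.3]
force: [0.1, 0.5, -1.0]
gripper_width: 0.0609
```

Request:
servo_tool:
  commands: [4.15,24,0,0,0,-0.47,58,4.15,22,0,0,0,-0.47,58,4.15,17,0,0,0,-0.47,58,4.15,11,0,0,0,-0.47,58,4.15,6,0,0,0,-0.47,58]

```text
clock: 31.47
tool_pos: [0.4474, -0.0715, 0.1066]
ee_rot: [-180.0, 0.0, -7.6]
force: [0.0, -0.1, -0.5]
gripper_width: 0.0612
```

Request:
servo_tool:
  commands: [0,0,-4,0,0,0,58,0,0,-8,0,0,0,58,0,0,-6,0,0,0,58,0,0,-2,0,0,0,58,0,0,0,0,0,0,58]

```text
clock: 31.88
tool_pos: [0.4466, -0.0733, 0.0855]
ee_rot: [-180.0, 0.1, -7.7]
force: [-0.9, -0.6, -0.9]
gripper_width: 0.0614
```

Run:
```python
from h import *
st=r.get_state(); p=st['tool_pos']; print(p,st['ee_rot'],st['q'][5])
s=snap('scene'); im=s['img'].copy()
cv2.imwrite('pics/s10.png',cv2.resize(im[110:230,125:245],None,fx=5,fy=5,interpolation=cv2.INTER_CUBIC))
yv=np.radians(-7.8); ax=np.array([np.cos(yv),np.sin(yv),0]); ay=np.array([-np.sin(yv),np.cos(yv),0])
for z in (.0605,.0795,.0115):
  for a,b in[(1,1),(1,-1),(-1,-1),(-1,1)]:
    u=proj(s,np.array([p[0]-.001,p[1],z])+.031*(a*ax+b*ay)); print(z,a,b,((u-[125,110]+.5)*5).round())
```

```text
[ 0.446577   -0.0732723   0.08549356] [-1.79990757e+02  1.21236551e-01 -7.66594551e+00] 178.3445715653361
0.0605 1 1 [317. 312.]
0.0605 1 -1 [384. 350.]
0.0605 -1 -1 [292. 393.]
0.0605 -1 1 [226. 352.]
0.0795 1 1 [314. 282.]
0.0795 1 -1 [381. 321.]
0.0795 -1 -1 [288. 363.]
0.0795 -1 1 [222. 322.]
0.0115 1 1 [326. 385.]
0.0115 1 -1 [392. 425.]
0.0115 -1 -1 [302. 469.]
0.0115 -1 1 [237. 426.]
```

View pics/s10.png

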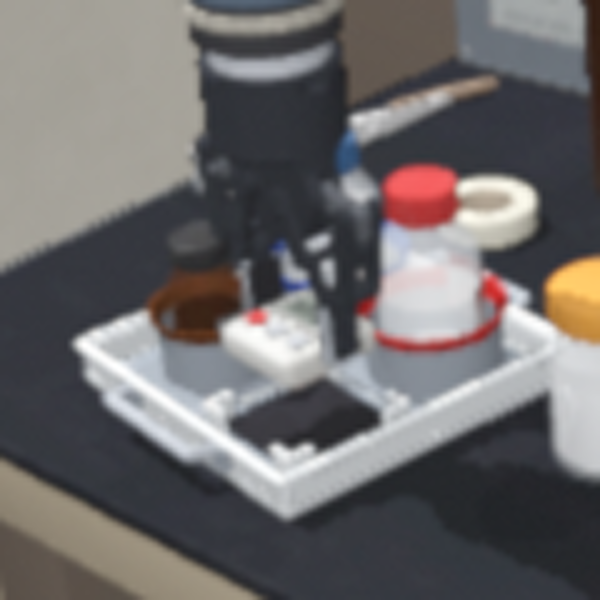

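The timer hangs level over the pocket. Its left corner (222,325) and front corner (287,388) match prediction, and the predicted landing is within 2 mm of the pad's centre (306). Lowering.

Request:
servo_tool:
  commands: [0.5,0,-4,0,0,0,58,0.5,0,-7,0,0,0,58,0,0,-8,0,0,0,58,0,0,-7,0,0,0,58,0,0,-5,0,0,0,58]

```text
clock: 32.35
tool_pos: [0.448, -0.0727, 0.0543]
ee_rot: [-180.0, 0.1, -7.6]
force: [-0.1, 0.3, -0.2]
gripper_width: 0.0615
```

Request:
servo_tool:
  commands: [0,0,-4,0,0,0,58,0,0,-3,0,0,0,58,0,0,-2,0,0,0,58,0,0,-2,0,0,0,58,0,0,-1,0,0,0,58]

```text
clock: 32.77
tool_pos: [0.4485, -0.0728, 0.0433]
ee_rot: [-180.0, 0.0, -7.6]
force: [-1.3, 0.2, -0.9]
gripper_width: 0.0613
```

Request:
servo_tool:
  commands: [0,0,-1,0,0,0,58,0,0,-1,0,0,0,58,0,0,-0.5,0,0,0,58,0,0,0,0,0,0,58,0,0,0,0,0,0,58]

```text
clock: 33.18
tool_pos: [0.4485, -0.0728, 0.041]
ee_rot: [-180.0, 0.0, -7.6]
force: [-0.5, 0.2, -0.8]
gripper_width: 0.0615
```

Request:
servo_tool:
  commands: [0,0,-1,0,0,0,58,0,0,-0.5,0,0,0,58,0,0,-0.5,0,0,0,58,0,0,0,0,0,0,58,0,0,0,0,0,0,58]

```text
clock: 33.6
tool_pos: [0.4484, -0.0728, 0.0389]
ee_rot: [-180.0, 0.0, -7.6]
force: [0.1, -0.9, -0.6]
gripper_width: 0.0615
```

Request:
servo_tool:
  commands: [0,0,-0.5,0,0,0,58,0,0,-0.5,0,0,0,58,0,0,0,0,0,0,58,0,0,0,0,0,0,58,0,0,0,0,0,0,58]

```text
clock: 34.02
tool_pos: [0.4485, -0.0728, 0.0381]
ee_rot: [-180.0, -0.0, -7.6]
force: [-0.6, 0.5, 5.1]
gripper_width: 0.0609
```

Request:
servo_tool:
  commands: [0,0,0,0,0,0,63,0,0,0,0,0,0,65,0,0,0,0,0,0,67,0,0,0,0,0,0,68,0,0,0,0,0,0,68]

```text
clock: 34.43
tool_pos: [0.4485, -0.0728, 0.0379]
ee_rot: [-180.0, 0.0, -7.6]
force: [-0.6, 0.1, 0.5]
gripper_width: 0.0681
```

Request:
servo_tool:
  commands: [0,0,2,0,0,0,68,0,0,6,0,0,0,68,0,0,10,0,0,0,68,0,0,14,0,0,0,68,0,0,18,0,0,0,68]

```text
clock: 34.85
tool_pos: [0.4479, -0.0727, 0.0883]
ee_rot: [-180.0, 0.1, -7.6]
force: [0.7, -0.1, 0.3]
gripper_width: 0.0679
```

Request:
servo_tool:
  commands: [0,0,25,0,0,0,68,0,0,30,0,0,0,68,0,0,30,0,0,0,68,0,0,30,0,0,0,68,0,0,20,0,0,0,68]

```text
clock: 35.27
tool_pos: [0.4489, -0.0728, 0.2264]
ee_rot: [-180.0, -0.2, -7.6]
force: [1.5, 0.3, -0.2]
gripper_width: 0.0678
```

Request:
servo_tool:
  commands: [-4,-10,0,0,0,0,68,-8,-20,0,0,0,0,68,-10,-30,0,0,0,0,68,-10,-32,0,0,0,0,68,-10,-32,0,0,0,0,68]

```text
clock: 35.68
tool_pos: [0.4054, -0.1978, 0.2229]
ee_rot: [-180.0, 0.0, -7.5]
force: [0.3, -0.5, 0.1]
gripper_width: 0.0682
```

Request:
servo_tool:
  commands: [-8,-32,0,0,0,0,68,-8,-32,0,0,0,0,68,-6,-28,0,0,0,0,68,-4,-18,0,0,0,0,68,0,-8,0,0,0,0,68]

```text
clock: 36.1
tool_pos: [0.3792, -0.317, 0.2226]
ee_rot: [-180.0, 0.0, -7.8]
force: [0.2, -0.1, -0.0]
gripper_width: 0.0677
```

Run:
```python
from h import *
st=r.get_state(); print(st['tool_pos'],st['force'],st['clock'])
t=snap('top'); s=snap('scene')
a=cv2.resize(t['img'][150:270,150:310],(400,300),interpolation=cv2.INTER_CUBIC); b=cv2.resize(s['img'][100:220,120:280],(400,300),interpolation=cv2.INTER_CUBIC)
cv2.imwrite('pics/end.png',np.hstack([a,b]))
```

```text
[ 0.37916899 -0.31700519  0.22258865] [ 0.18887989 -0.12449369 -0.00495067] 36.1
```

View pics/end.png

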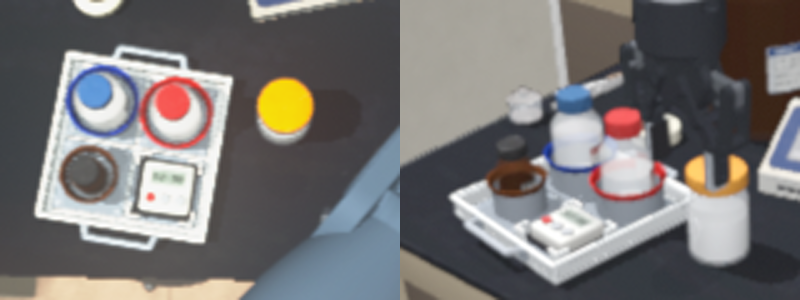

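The final views show all four items seated. Blue (97,97), red (175,108) and brown (88,172) stand upright in the cups with their own collars. The timer (165,187) lies flat, face up, inside the lips, and the jar and tape are where they were. The robot touches nothing, so I'm handing in.

```bash
python3 -c "
from plant import r
print(r.hand_in())"
```

```text
the job is handed in; nothing more can be done
None
```

The caddy is made up and handed in at about 36 s on the clock. In the order asked, the red, blue and brown bottles stand in the cups with their own collars, and the timer lies face up in the low pocket.

- **Setting down:** I lowered each item until its weight came off the gripper. That was about 6 N of contact for the red and blue bottles, 3 N for the brown and 5 N for the timer. All four came to rest at the same floor height, about 11.5 mm above the work surface, so I take them to be fully home.
- **Last pictures:** Both cameras show the bottles upright and the timer flat inside the lips. The jar and the tape had not been touched. The gripper was clear of everything, with no load on the wrist.
- **Joint limit:** While carrying the blue bottle at height, the last joint reached the end of its allowed range (measured 179.95° of 180°). The arm stopped short of the cup and tilted the bottle by about 2°. I turned the tool, straightened it and carried on without touching anything.
- **Disagreements:** The two cameras differed by a few millimetres throughout (up to about 5 mm sideways on the caps). The gripper read about 39 mm on the 42 mm caps. Neither affected the result.

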